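# Stack the culture dishes on their incubator trays

## Robot

A 7-joint arm with a two-finger parallel gripper is mounted at the origin on the work surface. World frame = base frame: x ahead of the robot, y to its left, z up, the work surface at z = 0. Lengths are in m, angles in degrees, forces in N, time in s.
With the tool pointing down it reaches from about 0.35 to 0.9 m from the base axis. Payload 7.2 kg.
Tool frame: the origin (TCP) lies between the finger pads; the fingertips stand 19 mm ahead of it and the grasp point (between the pads) is the TCP (arm.nose_length is the distance from the TCP to the fingertips, in m); z points along the fingers, y is the direction in which the jaws open and shut (so a half turn about z gives the same grasp; the last joint's range is limited). The gripper opens to 88 mm and grips with 3 to 60 N. Pads are 20 mm wide; open, the fingers measure 115 mm over their backs; the gripper's body (75 mm by 178 mm) begins 61 mm behind the grasp point.
Start: joints at [67.426, 23.554, -0.728, 91.456, 0.321, 64.991, -4.71], TCP at [0.2, -0.592, 0.217] pointing down, gripper open.
Joint ranges: [-169.25, 169.25], [-16.82, 113.86], [-84.01, 82.57], [7.8, 145.47], [-59.2, 239.2], [7.22, 106.19], [-163.78, 163.78]. Speed limits (degrees/s): [136.94, 136.94, 172.46, 172.46, 180, 180, 180].

## Interface

Orientations are given as [roll, pitch, yaw] about the fixed x, y, z axes, in that order (R = Rz(yaw) Ry(pitch) Rx(roll)).
In Python, from bench import arm gives the robot as it stands.
- The arm moves only by the tool drive_tool, never from a script. Its argument "motion" is text: rows parted by semicolons, each of 7 numbers parted by spaces: the turn, a rotation vector about the tool's x, y, z in rad, then the shift along the tool's x, y, z in mm, then the finger opening in mm, from 0 to 87.8. In form: rx ry rz dx dy dz claw; .... A call has 1 to 12 rows; each row is the pose to reach, as a shift and turn from the pose commanded when the call began, along the tool's axes at that moment; what a row does not reach only later rows make up. A row lasts 1/8 s, in which the tool goes at most 62.5 mm and 10.7 degrees, less where a joint would pass 70% of its speed; a pose out of reach is approached as far as the arm can. A call with a gripper value outside its range is refused whole. The fingers move at their own pace and stop on an object; the grip force is fixed at half the most. Time passes only in rows, so rows that repeat a pose let the fingers close. It gives the time, the measured TCP pose, the force and the opening at its end, in the units of the state.
- arm.observe(): the state, without advancing time (a new reading comes with each control period).
- arm.grab_frame(name): name is "scene" or "top" or "wrist"; returns the picture (384x512x3 uint8, red, green, blue); there is no depth.
- arm.camera_model(name): a dict with "fx", "fy", "cx", "cy" (pixels), "extrinsics" (4x4, takes a point from camera to world coordinates); the wrist camera has in their place "mount" (4x4, takes a point from camera to tool coordinates, whose origin is the TCP and whose axes are the flange's). Camera axes: x right, y down, z forward; pixel columns grow to the right and rows downward; lengths in m; the calibration is good to about 2 mm. The wrist camera is an equidistant fisheye: a pixel r from the principal point sees the ray r / f radians off the axis. A picture is of the moment at which its call begins: read the wrist's pose just before it. camera_model takes no time and is no camera call.
- arm.hand_in(): hands the job in, once; it reports no verdict.
The state is a dict: "clock": time; "joint_pos": joint angles; "joint_vel": joint speeds; "effort": joint torques, N m; "eef_pos": TCP position; "tcp_rot": TCP orientation; "wrist_force": force on the tool from outside, world axes, zero at the start; "ft_torque": the same for the moment, N m; "gripper_width": finger opening in m.
Only numpy, scipy, OpenCV 4.12 (cv2) and the standard library are available. Lean on these libraries where they do the work, as an engineer would, in place of code of your own. Each camera call takes 0.05 s, during which the arm holds its last target.

## Task

Get the culture dishes ready for the incubator: stack the three red-lidded dishes on the red-rimmed tray and the two green-lidded dishes on the green-rimmed tray, each stack centred with the largest dish at the bottom and the smallest on top. Keep every dish upright all the way, and leave the blue-lidded dish, the timer and the box of pipette tips where they are.

Things in the scene. Friction and masses are not known exactly. Their poses are not given: they have to be found in the camera images.
- red_large: closed round culture dish with a red lid and a low clear foot, the largest of three red ones; 66 mm across, 20 mm high overall, flat on top and below, about 90 g; grip it round the lid, whose straight side runs from 7 mm above its underside to its top. Origin: centre of its underside, z up along its axis
- red_medium: closed round culture dish with a red lid and a low clear foot, the middle-sized of three red ones; 52 mm across, 20 mm high overall, flat on top and below, about 60 g; grip it round the lid, whose straight side runs from 7 mm above its underside to its top. Origin: centre of its underside, z up along its axis
- red_small: closed round culture dish with a red lid and a low clear foot, the smallest of three red ones; 38 mm across, 20 mm high overall, flat on top and below, about 35 g; grip it round the lid, whose straight side runs from 7 mm above its underside to its top. Origin: centre of its underside, z up along its axis
- green_large: closed round culture dish with a green lid and a low clear foot, the larger of two green ones; 66 mm across, 20 mm high overall, flat on top and below, about 90 g; grip it round the lid, whose straight side runs from 7 mm above its underside to its top. Origin: centre of its underside, z up along its axis
- green_medium: closed round culture dish with a green lid and a low clear foot, the smaller of two green ones; 52 mm across, 20 mm high overall, flat on top and below, about 60 g; grip it round the lid, whose straight side runs from 7 mm above its underside to its top. Origin: centre of its underside, z up along its axis
- blue_dish: closed round culture dish with a blue lid and a low clear foot, the only blue one, a bystander that must stay where it is; 52 mm across, 20 mm high overall, flat on top and below, about 60 g; grip it round the lid, whose straight side runs from 7 mm above its underside to its top. Origin: centre of its underside, z up along its axis
- red_tray: fixed round steel tray with a red painted rim, 110 mm across; the inner floor is 4 mm above the origin, the 9 mm wide rim rises to 6 mm and leaves a floor 92 mm across. Origin: centre of its underside, at bench height, z up
- green_tray: fixed round steel tray with a green painted rim, 110 mm across; the inner floor is 4 mm above the origin, the 9 mm wide rim rises to 6 mm and leaves a floor 92 mm across. Origin: centre of its underside, at bench height, z up
- timer: loose small white lab timer lying flat, 50 x 65 mm in its x and y, 18 mm high, a bystander. Origin: centre of its underside, z up
- tip_box: loose open box of pipette tips, grey with a yellow top, 75 x 110 mm in its x and y, 42 mm high, a bystander. Origin: centre of its underside, z up
Not all that is in view belongs to the job. Leave any brown look-alike of the green_medium alone.

How it is judged:
By the outcome, as a careful person would: the job done as asked, in the order asked, and still so for the second after the job is handed in, with the robot touching nothing.
It also fails if it takes over 128 s, if anything falls off the work surface, if the arm or the gripper's body presses on something with over 40 N, if the wrist force passes 120 N, or if a joint passes its speed limit or range.

## Working session

There is one attempt and no reset: what is moved stays moved. The work goes in short steps, Python scripts to look and compute and a tool call to move; the robot and the scene stay as the last step left them, time stands still between calls to the robot, and variables do not carry over. Pictures are saved under pics/ and viewed, and the job is handed in when it is done.

Besides the shell and the picture viewer there is one more tool, called after "Call:" as name(argument=value, ...), one argument or row to a line, values as JSON. drive_tool: Moves the arm, as the interface text tells. Its arguments: {"type":"object","properties":{"motion":{"type":"string"}},"required":["motion"]}

```bash
ls; mkdir -p pics; python3 - <<'E'
from bench import arm
import cv2, numpy as np
s=arm.observe(); print(s)
for n in ("top","scene"):
    im=arm.grab_frame(n); cv2.imwrite(f"pics/{n}0.png",im[:,:,::-1]); m=arm.camera_model(n); print(n,m)
print(arm.camera_model("wrist"), arm.nose_length)
E
```

```text
pics
{'clock': 0.0, 'joint_pos': array([67.42552623, 23.59848412, -0.73012214, 91.50457624,  0.32117102,
       64.99107876, -4.70986606]), 'joint_vel': array([-0.00114314,  0.0406888 , -0.01907541,  0.03035581,  0.06464589,
       -0.00078636, -0.04517133]), 'effort': array([ 8.17045766e-04, -5.87947655e+01,  6.42287470e-01, -2.91078043e+01,
       -5.37353475e-02,  1.82275783e-02,  1.96357528e-04]), 'eef_pos': array([ 0.19984637, -0.5916309 ,  0.21612184]), 'tcp_rot': array([-1.79908109e+02,  6.12626948e-03,  1.86699309e+01]), 'wrist_force': array([-0.22391009, -0.05451071, -0.40235094]), 'ft_torque': array([-0.00307247, -0.00999235,  0.03499394]), 'gripper_width': 0.08785750825811106}
top {'fx': 412.7948447815034, 'fy': 412.7948447815034, 'cx': 251.0248008145637, 'cy': 185.35936198352218, 'extrinsics': array([[ 0.14019768, -0.96785478,  0.2088103 ,  0.43676562],
       [-0.99010404, -0.13836514,  0.02343242, -0.01512256],
       [ 0.00621288, -0.21002909, -0.9776754 ,  1.0237513 ],
       [ 0.        ,  0.        ,  0.        ,  1.        ]])}
scene {'fx': 496.84079315209937, 'fy': 496.84079315209937, 'cx': 258.2566022440337, 'cy': 191.99709997185647, 'extrinsics': array([[ 0.82233741,  0.45062516, -0.3474164 ,  1.14099505],
       [ 0.56898376, -0.65587621,  0.49606842, -0.6875618 ],
       [-0.00432124, -0.6056099 , -0.79574994,  1.13799907],
       [ 0.        ,  0.        ,  0.        ,  1.        ]])}
{'fx': 297.3186396354542, 'fy': 297.3186396354542, 'cx': 253.22692801499596, 'cy': 190.00181758664317, 'mount': array([[-7.27368100e-05, -9.56129275e-01, -2.92945053e-01,
         8.04445567e-02],
       [ 9.99999894e-01, -2.02755255e-04,  4.13468094e-04,
         3.27247342e-04],
       [-4.54725098e-04, -2.92944992e-01,  9.56129189e-01,
        -1.67493501e-01],
       [ 0.00000000e+00,  0.00000000e+00,  0.00000000e+00,
         1.00000000e+00]])} 0.019
```

View pics/top0.png

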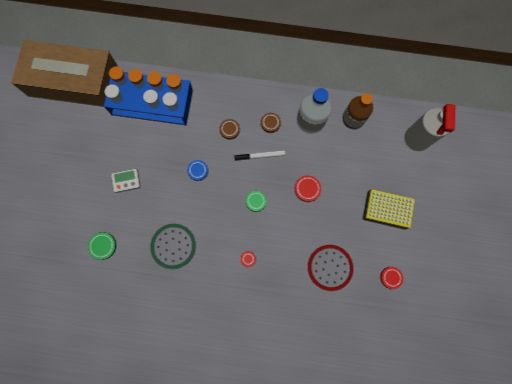

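View pics/scene0.png

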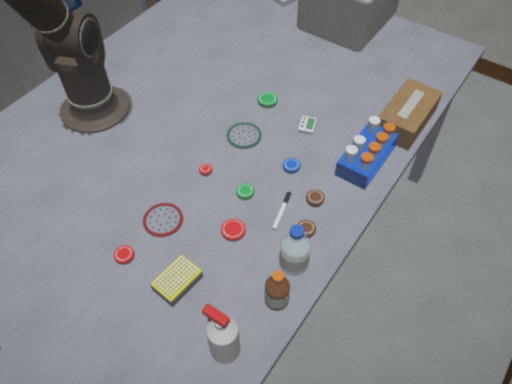

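The top view shows these dishes and trays:
- Red-lidded dishes: large (308,188), medium (392,278), small (248,259).
- Green-lidded dishes: large (102,246), medium (256,201).
- Blue dish (198,170), and two brown look-alikes at (230,129) and (271,122), all to be left alone.
- Trays: red (331,268), green (173,246).

The green_medium candidates are (256,201), (230,129) and (271,122). Only the first is green. I'll measure all of them and check with a crop.

```bash
cat > h.py <<'E'
import numpy as np, cv2
from bench import arm
from scipy.spatial.transform import Rotation as R
def ray(name,uv,pose=None):
    m=arm.camera_model(name); u=(np.array(uv,float)-[m['cx'],m['cy']])/m['fx']
    if name!='wrist':
        d=np.array([u[0],u[1],1.]); T=m['extrinsics']
    else:
        r=np.hypot(*u); d=np.array([*(u/max(r,1e-9)*np.sin(r)),np.cos(r)])
        P=np.eye(4); P[:3,:3]=R.from_euler('xyz',pose[1],degrees=True).as_matrix(); P[:3,3]=pose[0]; T=P@m['mount']
    return T[:3,3],T[:3,:3]@d
def onz(name,uv,z,pose=None):
    o,d=ray(name,uv,pose); return o+d*(z-o[2])/d[2]
def blobs(im,col,amin=40):
    hsv=cv2.cvtColor(im,cv2.COLOR_RGB2HSV); H,S,V=[hsv[...,i] for i in range(3)]
    m={'red':((H<8)|(H>172))&(S>130)&(V>70),'green':(H>45)&(H<90)&(S>90)&(V>40),'blue':(H>100)&(H<125)&(S>150)&(V>70)}[col].astype(np.uint8)
    m=cv2.morphologyEx(m,cv2.MORPH_CLOSE,np.ones((3,3)))
    cs,_=cv2.findContours(m,cv2.RETR_EXTERNAL,cv2.CHAIN_APPROX_NONE)
    return [c for c in cs if cv2.contourArea(c)>=amin]
def circ(P):
    A=np.c_[2*P[:,:2],np.ones(len(P))]; s=np.linalg.lstsq(A,(P[:,:2]**2).sum(1),rcond=None)[0]
    return s[:2],np.sqrt(s[2]+s[:2]@s[:2])
def measure(name,im,col,z=0.0165,pose=None,amin=40):
    for c in blobs(im,col,amin):
        P=np.array([onz(name,p,z,pose) for p in c[:,0,:]])
        q,r=circ(P); u=c[:,0,:].mean(0)
        res=np.std(np.hypot(*(P[:,:2]-q).T)-r)
        print(name,col,'px',u.round(1),'xy mm',(q*1000).round(1),'dia',round(r*2000,1),'res',round(res*1000,1))
E
python3 - <<'E'
from h import *
for n in("top","scene"):
    im=cv2.imread(f"pics/{n}0.png")[:,:,::-1].copy()
    for c in("red","green","blue"): measure(n,im,c,z=0.015)
im=cv2.imread("pics/top0.png")
cv2.imwrite("pics/crop1.png",cv2.resize(im[100:300,60:420],None,fx=2.2,fy=2.2,interpolation=cv2.INTER_CUBIC))
E
```

```text
top red px [391.5 277.5] xy mm [ 476.9 -355. ] dia 50.7 res 0.6
top red px [247.8 258.7] xy mm [472.6  -8.5] dia 34.9 res 0.7
top red px [330.2 267.3] xy mm [ 480.4 -207. ] dia 106.2 res 0.6
top red px [307.3 188.2] xy mm [ 665.4 -131.5] dia 63.9 res 0.7
top red px [449.5 116.7] xy mm [ 906.4 -475.9] dia 52.9 res 8.8
top green px [101.3 245.4] xy mm [453.6 346.6] dia 65.1 res 0.7
top green px [172.5 245.9] xy mm [477.6 176.2] dia 105.0 res 0.7
top green px [255.6 200.6] xy mm [615.7  -7.6] dia 49.8 res 0.7
top green px [124.  175.9] xy mm [631.1 327.8] dia 34.2 res 5.6
top blue px [197.3 169.8] xy mm [672.9 148.5] dia 49.2 res 0.8
top blue px [320.4  94.8] xy mm [ 919.2 -137.2] dia 36.9 res 0.9
top blue px [149.7  97.3] xy mm [841.4 309.1] dia 155.5 res 27.4
scene red px [215.5 314.9] xy mm [ 776.1 -348.9] dia 50.8 res 8.3
scene red px [123.5 254.4] xy mm [ 478.2 -354. ] dia 45.4 res 2.1
scene red px [232.7 229.9] xy mm [ 667.3 -131.7] dia 58.1 res 2.0
scene red px [205.5 169.6] xy mm [475.8  -7.5] dia 28.3 res 1.7
scene green px [244.7 190.7] xy mm [617.3  -5.9] dia 46.1 res 2.3
scene green px [267.3  99.3] xy mm [455.6 346.2] dia 60.0 res 2.0
scene blue px [296.5 230.5] xy mm [809.2 -36.2] dia 31.9 res 1.0
scene blue px [290.9 164.6] xy mm [672.6 151.3] dia 27.3 res 2.9
scene blue px [367.9 160.2] xy mm [843.4 323.1] dia 154.7 res 25.2
scene blue px [367.1 138.5] xy mm [794.4 366.4] dia 75.3 res 11.7
```

View pics/crop1.png

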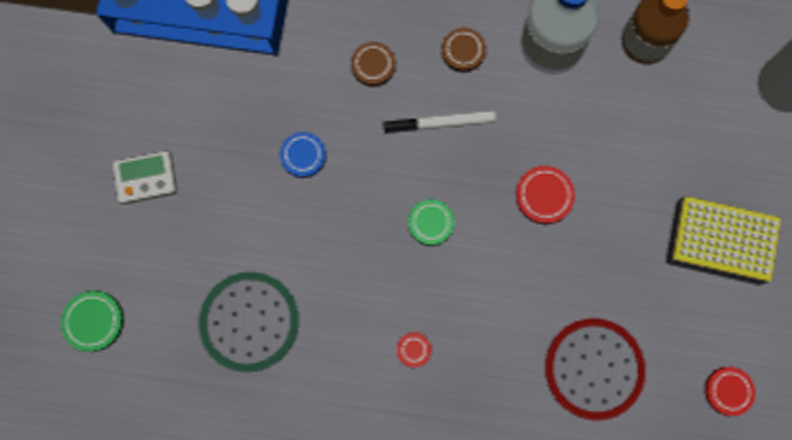

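The diameters match the given sizes at every point, and the two cameras agree within about 3 mm. The crop confirms that (256,201) in the top view is the green one and the browns are separate. I'll go over red_large with yaw 0.

Call:
drive_tool(
  motion="0 0 0.1 50 -25 0 87.8; 0 0 0.2 105 -51 0 87.8; 0 0 0.326 160 -78 10 87.8; 0 0 0.326 215 -105 20 87.8; 0 0 0.326 270 -132 30 87.8; 0 0 0.326 325 -159 40 87.8; 0 0 0.326 380 -186 50 87.8; 0 0 0.326 435 -213 60 87.8; 0 0 0.326 490 -240 67 87.8; 0 0 0.326 545 -267 67 87.8; 0 0 0.326 588 -287 67 87.8; 0 0 0.326 588 -287 67 87.8",
)

```text
clock: 1.6
eef_pos: [0.6672, -0.1265, 0.1488]
tcp_rot: [-179.8, 0.0, 0.4]
wrist_force: [-0.3, -0.1, 0.5]
gripper_width: 0.0874
```

```bash
cat >> h.py <<'E'
def wlook(name,cols,z=0.0165):
    s=arm.observe(); pose=(s['eef_pos'],s['tcp_rot']); im=arm.grab_frame('wrist').copy()
    print('t',round(s['clock'],2),'tcp mm',(s['eef_pos']*1000).round(1),s['tcp_rot'].round(2),'w',round(s['gripper_width']*1000,1),'F',s['wrist_force'].round(1))
    cv2.imwrite(f'pics/{name}.png',im[:,:,::-1])
    for c in cols: measure('wrist',im,c,z,pose,amin=150)
    return im,pose
E
python3 -c "
from h import *
wlook('w1',['red'])
wlook('w1',['red'],z=0.020)"
```

```text
t 1.6 tcp mm [ 667.2 -126.5  148.8] [-1.7984e+02  1.0000e-02  3.7000e-01] w 87.4 F [-0.3 -0.1  0.5]
wrist red px [310.8 330.9] xy mm [ 488.7 -206.3] dia 95.5 res 2.2
wrist red px [312.4 284.2] xy mm [ 509.3 -203.2] dia 66.9 res 3.9
wrist red px [257.7 181.4] xy mm [ 664.3 -131.5] dia 64.7 res 0.4
t 1.65 tcp mm [ 665.6 -129.7  148.8] [-1.7995e+02  8.0000e-02  1.9000e-01] w 87.9 F [-0.8 -0.1  0. ]
wrist red px [308.8 330.2] xy mm [ 491.6 -205.5] dia 94.3 res 2.2
wrist red px [165.5 321.7] xy mm [468.4 -10.3] dia 26.4 res 3.2
wrist red px [310.3 283.5] xy mm [ 509.2 -203. ] dia 71.2 res 3.8
wrist red px [254.5 180. ] xy mm [ 665.2 -131.5] dia 64.0 res 0.4
```

View pics/w1.png

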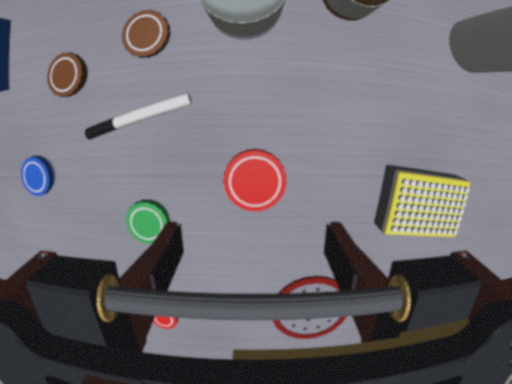

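The wrist view shows the red_large lid at (255,180), which puts it at (665,−131.5), in agreement with the top view. I'll descend and grip.

Call:
drive_tool(
  motion="0 0 0 0 0 30 87.8; 0 0 0 0 -1 75 87.8; 0 0 0 0 -1 105 87.8; 0 0 0 0 -1 124 87.8; 0 0 0 0 -1 124 87.8; 0 0 0 0 -1 124 87.8; 0 0 0 0 -1 124 60; 0 0 0 0 -1 124 60; 0 0 0 0 -1 124 60; 0 0 0 0 -1 124 60",
)

```text
clock: 2.95
eef_pos: [0.6653, -0.131, 0.0261]
tcp_rot: [180.0, -0.0, -0.0]
wrist_force: [0.5, -1.2, 0.7]
gripper_width: 0.0601
```

The opening of 60 mm is less than the 66 mm lid, so something is off. I'll look before doing anything else.

```bash
python3 -c "
from h import *
im,p=wlook('w2',['red'])
im=arm.grab_frame('scene');cv2.imwrite('pics/s2.png',cv2.resize(im[120:320,120:340,::-1],None,fx=3,fy=3))
"
```

```text
t 2.95 tcp mm [ 665.3 -131.    26.1] [ 1.7999e+02 -1.0000e-02 -1.0000e-02] w 60.1 F [ 0.5 -1.2  0.7]
wrist red px [253.5 226.7] xy mm [ 664.3 -131.5] dia 66.6 res 0.5
```

View pics/w2.png

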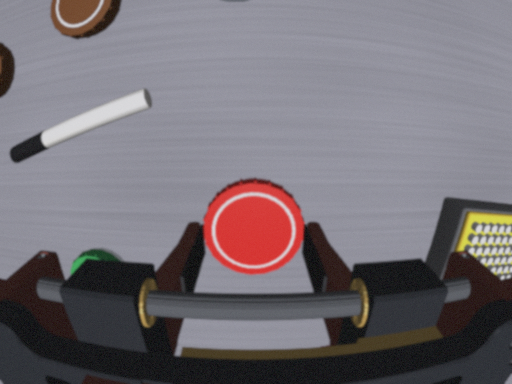

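View pics/s2.png

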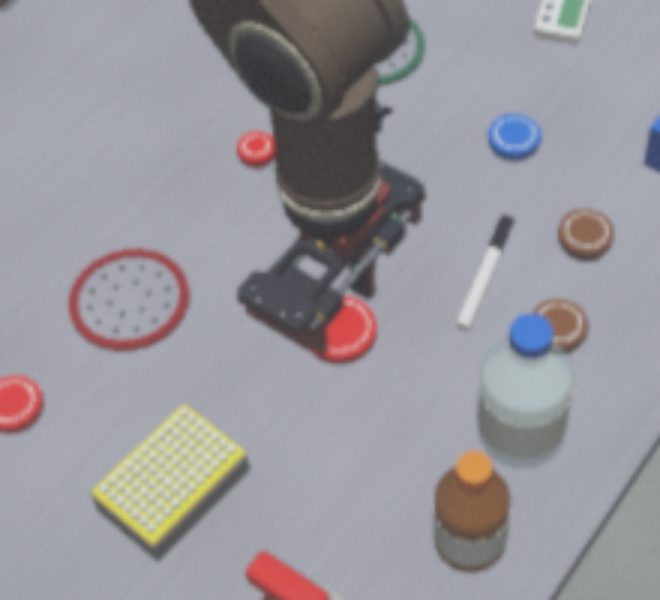

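```bash
python3 -c "
from h import *
m=arm.camera_model('wrist');Ti=np.linalg.inv(m['mount'])
for p in [(0,.03,.019),(0,-.03,.019),(0,.033,.019),(0,-.033,.019),(0,.03,0),(.01,.03,.019),(-.01,.03,.019),(.01,.03,0)]:
    c=(Ti@[*p,1])[:3];th=np.arctan2(np.hypot(*c[:2]),c[2]);u=c[:2]/np.hypot(*c[:2])*th*m['fx']+[m['cx'],m['cy']];print(p,u.round(1))
im=cv2.imread('pics/w2.png');cv2.imwrite('pics/w2c.png',cv2.resize(im[160:310,150:360],None,fx=3.6,fy=3.6,interpolation=cv2.INTER_CUBIC))
"
```

```text
(0, 0.03, 0.019) [296.3 222.6]
(0, -0.03, 0.019) [208.9 222.7]
(0, 0.033, 0.019) [300.6 222.6]
(0, -0.033, 0.019) [204.6 222.6]
(0, 0.03, 0) [300.3 234.6]
(0.01, 0.03, 0.019) [297. 209.]
(-0.01, 0.03, 0.019) [295.5 235.7]
(0.01, 0.03, 0) [301.2 219.9]
```

View pics/w2c.png

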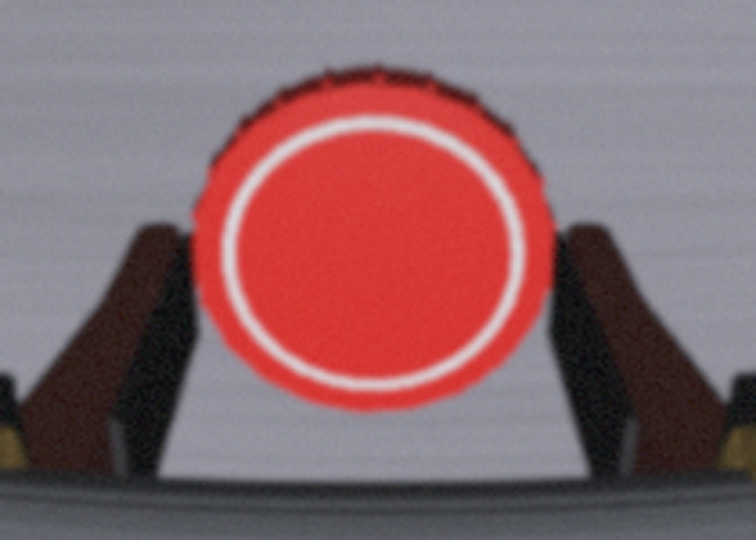

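In the crop the pads touch the lid at its 66 mm edges (crop columns 195 and 550). So the reported width likely includes flex in the fingers. I'll command a tighter close and see what it does.

Call:
drive_tool(
  motion="0 0 0 0 0 0 45; 0 0 0 0 0 0 45; 0 0 0 0 0 0 45; 0 0 0 0 0 0 45",
)

```text
clock: 3.55
eef_pos: [0.6652, -0.131, 0.0259]
tcp_rot: [180.0, 0.0, -0.0]
wrist_force: [-0.4, 0.4, 0.1]
gripper_width: 0.0451
```

```bash
python3 -c "
from h import *
im,p=wlook('w3',['red'])
cv2.imwrite('pics/w3c.png',cv2.resize(im[160:310,150:360,::-1],None,fx=3.6,fy=3.6,interpolation=cv2.INTER_CUBIC))
"
```

```text
t 3.55 tcp mm [ 665.2 -131.    25.9] [ 1.8e+02  0.0e+00 -1.0e-02] w 45.1 F [-0.4  0.4  0.1]
wrist red px [252.8 264.9] xy mm [ 659.  -131.5] dia 54.9 res 1.8
wrist red px [253.2 230.4] xy mm [ 662.7 -131.4] dia 49.3 res 0.4
wrist red px [252.9 198.9] xy mm [ 667.4 -131.4] dia 57.3 res 3.0
```

View pics/w3c.png

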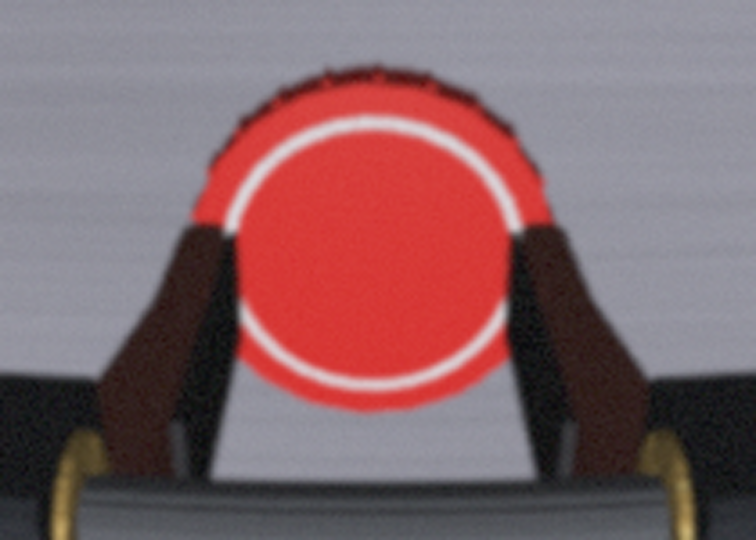

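The fingers slid over the lid top without touching it, and the dish hasn't moved. So the real fingertips are higher than the nominal 19 mm ahead of the TCP would put them. I'll work out where the tips really are from the wrist image.

```bash
python3 -c "
from h import *
pose=([0,0,0],[0,0,0])
def at(uv,y):
    o,d=ray('wrist',uv,pose); return (o+d*(y-o[1])/d[1])*1000
# inner-edge pixel of pads in w3 (width 45.1), crop->px
for cx,cy,y in [(237,240,-.02255),(237,290,-.02255),(237,355,-.02255),(511,240,.02255),(508,290,.02255),(511,355,.02255),(228,232,-.02255),(517,232,.02255)]:
    print('w3',(cx,cy),at((150+cx/3.6,160+cy/3.6),y).round(1))
for cx,cy,y in [(193,240,-.03005),(197,330,-.03005),(557,240,.03005),(550,330,.03005)]:
    print('w2',(cx,cy),at((150+cx/3.6,160+cy/3.6),y).round(1))
print(arm.observe()['joint_pos'], arm.observe()['wrist_force'])
"
```

```text
w3 (237, 240) [  6.  -22.6  -1.1]
w3 (237, 290) [ -1.9 -22.6  -4.5]
w3 (237, 355) [-12.  -22.6  -9.2]
w3 (511, 240) [ 11.3  22.6 -13. ]
w3 (508, 290) [  2.3  22.6 -12.7]
w3 (511, 355) [ -5.5  22.6 -20.3]
w3 (228, 232) [ 12.  -22.6 -11.2]
w3 (517, 232) [ 15.3  22.6 -19. ]
w2 (193, 240) [  6.3 -30.   -1.9]
w2 (197, 330) [ -9.9 -30.   -4.3]
w2 (557, 240) [ 11.1  30.  -12.6]
w2 (550, 330) [ -5.5  30.  -12.4]
[ 12.22792352  39.99847612  -7.75175053  92.0462069    6.65961106
  48.40669791 -88.17110557] [-0.09123204  0.07518122 -0.16395916]
```

The pad bottom edges (rows 225–258) come out at tool z of about −8 to −12 mm, where nominal is +19 mm. I'll open, then check the tip height again at full opening before going lower.

Call:
drive_tool(
  motion="0 0 0 0 0 0 87.8; 0 0 0 0 0 0 87.8; 0 0 0 0 0 0 87.8; 0 0 0 0 0 0 87.8; 0 0 0 0 0 0 87.8",
)

```text
clock: 4.22
eef_pos: [0.6653, -0.131, 0.0259]
tcp_rot: [180.0, -0.0, -0.0]
wrist_force: [-0.2, -0.6, 0.6]
gripper_width: 0.0873
```

```bash
python3 -c "
from h import *
im,p=wlook('w4',['red'])
cv2.imwrite('pics/w4c.png',cv2.resize(im[160:310,150:360,::-1],None,fx=3.6,fy=3.6,interpolation=cv2.INTER_CUBIC))
m=arm.camera_model('wrist');Ti=np.linalg.inv(m['mount'])
for z in (.019,0,-.01,-.02):
  for p in [(.01,-.0439,z),(-.01,-.0439,z),(.01,.0439,z),(-.01,.0439,z)]:
    c=(Ti@[*p,1])[:3];th=np.arctan2(np.hypot(*c[:2]),c[2]);u=c[:2]/np.hypot(*c[:2])*th*m['fx']+[m['cx'],m['cy']];print(p,u.round(1),'crop',((u-[150,160])*3.6).round(0))
"
```

```text
t 4.22 tcp mm [ 665.3 -131.    25.9] [ 1.8e+02 -0.0e+00 -1.0e-02] w 87.3 F [-0.2 -0.6  0.6]
wrist red px [253.1 226.6] xy mm [ 664.3 -131.5] dia 66.4 res 0.5
(0.01, -0.0439, 0.019) [188.1 208.9] crop [137. 176.]
(-0.01, -0.0439, 0.019) [190.3 235.4] crop [145. 271.]
(0.01, 0.0439, 0.019) [317.1 208.9] crop [601. 176.]
(-0.01, 0.0439, 0.019) [314.9 235.4] crop [594. 271.]
(0.01, -0.0439, 0) [182.  219.6] crop [115. 215.]
(-0.01, -0.0439, 0) [184.8 248. ] crop [125. 317.]
(0.01, 0.0439, 0) [323.1 219.6] crop [623. 215.]
(-0.01, 0.0439, 0) [320.4 248. ] crop [613. 317.]
(0.01, -0.0439, -0.01) [178.3 226.1] crop [102. 238.]
(-0.01, -0.0439, -0.01) [181.5 255.5] crop [113. 344.]
(0.01, 0.0439, -0.01) [326.8 226.1] crop [636. 238.]
(-0.01, 0.0439, -0.01) [323.6 255.5] crop [625. 344.]
(0.01, -0.0439, -0.02) [174.2 233.3] crop [ 87. 264.]
(-0.01, -0.0439, -0.02) [177.9 263.8] crop [100. 374.]
(0.01, 0.0439, -0.02) [330.8 233.3] crop [651. 264.]
(-0.01, 0.0439, -0.02) [327.2 263.8] crop [638. 374.]
```

View pics/w4c.png

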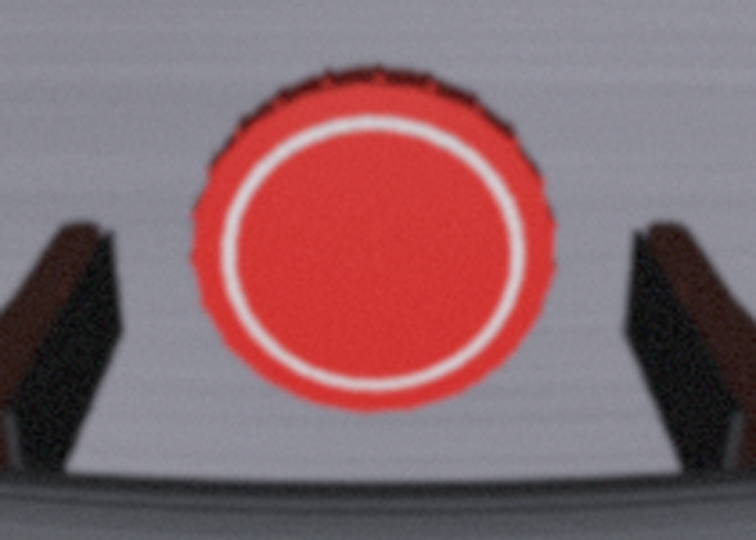

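The pad corners in the open view (crop (112,230), (122,330), (634,230), (627,330)) match tips at tool z ≈ −6 mm. That means the fingers end about 25 mm short of the stated geometry, with the tips now at world z ≈ 32 mm. That agrees with the pads having passed over the lid. I'll lower in stages and watch the force.

Call:
drive_tool(
  motion="0 0 0 -0.5 0.5 8 87.8; 0 0 0 -0.5 0.5 14 87.8; 0 0 0 -0.5 0.5 18 87.8; 0 0 0 -0.5 0.5 18 87.8; 0 0 0 -0.5 0.5 18 87.8",
)

```text
clock: 4.9
eef_pos: [0.6648, -0.1315, 0.008]
tcp_rot: [180.0, -0.0, -0.0]
wrist_force: [0.2, -0.7, -0.2]
gripper_width: 0.0878
```

Call:
drive_tool(
  motion="0 0 0 0 0 2 87.8; 0 0 0 0 0 4 87.8; 0 0 0 0 0 5 87.8; 0 0 0 0 0 5 87.8; 0 0 0 0 0 5 87.8",
)

```text
clock: 5.52
eef_pos: [0.6648, -0.1315, 0.003]
tcp_rot: [180.0, -0.0, -0.0]
wrist_force: [0.1, 0.8, -0.3]
gripper_width: 0.0874
```

```bash
python3 -c "
from h import *
im,p=wlook('w5',['red'])
cv2.imwrite('pics/w5c.png',cv2.resize(im[160:310,150:360,::-1],None,fx=3.6,fy=3.6,interpolation=cv2.INTER_CUBIC))
"
```

```text
t 5.53 tcp mm [ 664.8 -131.5    3. ] [ 1.8e+02 -1.0e-02 -1.0e-02] w 87.4 F [ 0.1  0.8 -0.3]
wrist red px [252.3 241.2] xy mm [ 664.2 -131.4] dia 67.1 res 0.7
```

View pics/w5c.png

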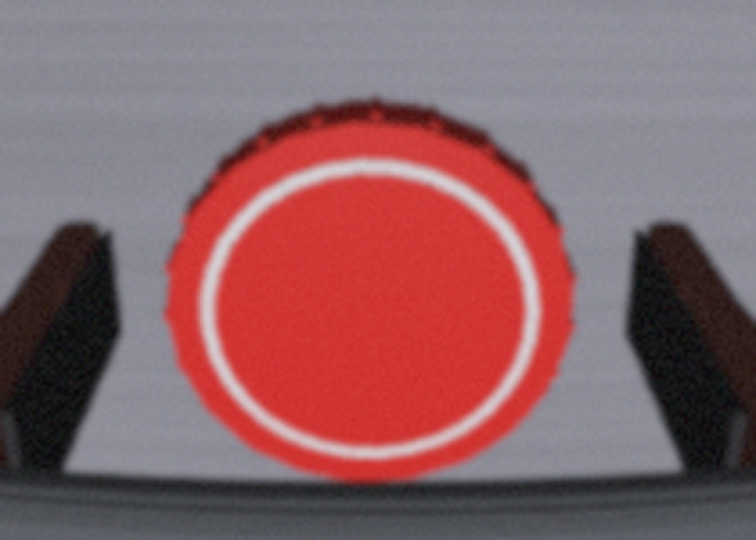

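No force, and the tips are at about 9 mm, level with the lid band. Closing.

Call:
drive_tool(
  motion="0 0 0 0 0 0 55; 0 0 0 0 0 0 55; 0 0 0 0 0 0 55; 0 0 0 0 0 0 55; 0 0 0 0 0 0 55",
)

```text
clock: 6.2
eef_pos: [0.6647, -0.1315, 0.003]
tcp_rot: [180.0, -0.0, -0.0]
wrist_force: [-0.0, 0.6, 0.7]
gripper_width: 0.065
```

```bash
python3 -c "
from h import *
im,p=wlook('w6',['red'])
cv2.imwrite('pics/w6c.png',cv2.resize(im[160:310,150:360,::-1],None,fx=3.6,fy=3.6,interpolation=cv2.INTER_CUBIC))
"
```

```text
t 6.2 tcp mm [ 664.7 -131.5    3. ] [ 1.8e+02 -0.0e+00 -1.0e-02] w 65.0 F [-0.   0.6  0.7]
wrist red px [253.  241.1] xy mm [ 664.1 -131.9] dia 67.5 res 0.6
```

View pics/w6c.png

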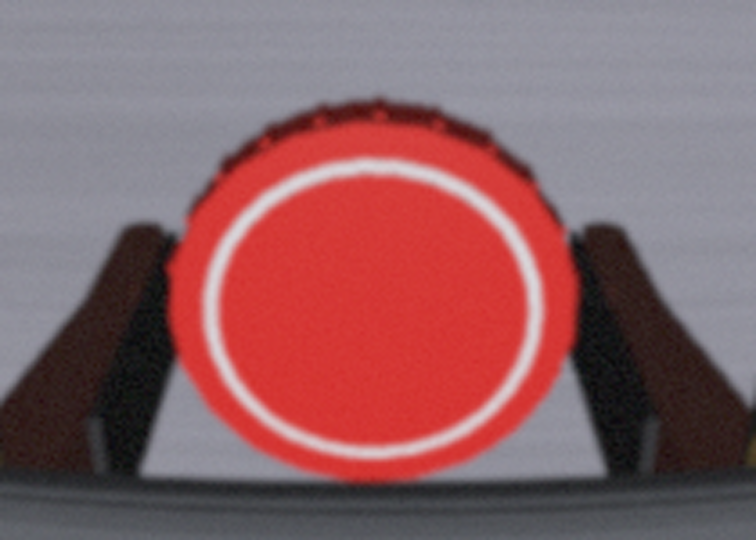

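The fingers stopped at 65 mm, a true grip. Lift and carry to the red tray.

Call:
drive_tool(
  motion="0 0 0 0 0 -10 55; 0 0 0 0 0 -30 55; 0 0 0 0 0 -55 55; 0 0 0 -20 8 -65 55; 0 0 0 -50 21 -65 55; 0 0 0 -85 36 -65 55; 0 0 0 -120 50 -65 55; 0 0 0 -150 63 -65 55; 0 0 0 -173 72 -65 55; 0 0 0 -184 77 -65 55; 0 0 0 -184 77 -65 55; 0 0 0 -184 77 -65 55",
)

```text
clock: 7.75
eef_pos: [0.482, -0.208, 0.0684]
tcp_rot: [180.0, -0.1, 0.0]
wrist_force: [-0.3, 0.0, -1.5]
gripper_width: 0.0653
```

```bash
python3 -c "
from h import *
im,p=wlook('w7',['red'],z=0.006)
measure('wrist',im,'red',0.0805,p,150)
"
```

```text
t 7.75 tcp mm [ 482.  -208.    68.4] [ 1.8e+02 -8.0e-02  4.0e-02] w 65.3 F [-0.3  0.  -1.5]
wrist red px [ 46.5 211.9] xy mm [468.5  -1.3] dia 43.3 res 1.7
wrist red px [416.3 209.3] xy mm [ 472.9 -360.5] dia 56.5 res 1.2
wrist red px [253.8 214.4] xy mm [ 463.9 -208.8] dia 127.4 res 7.6
wrist red px [ 46.5 211.9] xy mm [498.9 -68.4] dia 29.3 res 1.1
wrist red px [416.3 209.3] xy mm [ 501.9 -311.2] dia 38.2 res 0.8
wrist red px [253.8 214.4] xy mm [ 495.8 -208.6] dia 86.1 res 5.1
```

View pics/w7.png

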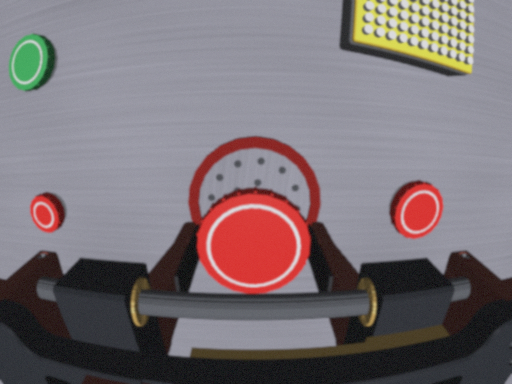

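```bash
python3 -c "
from h import *
im=cv2.imread('pics/w7.png')[:,:,::-1].copy(); p=([.482,-.208,.0684],[180,-.08,.04])
c=max(blobs(im,'red'),key=cv2.contourArea)[:,0,:]
for nm,sel,z in [('rim',c[c[:,1]<190],.006),('lid',c[c[:,1]>235],.0854),('lidfront',c[c[:,1]>235],.08)]:
    P=np.array([onz('wrist',q,z,p) for q in sel]); print(nm,[np.round(1000*v,1) for v in circ(P)],len(sel))
"
```

```text
rim [array([ 481.4, -209.2]), np.float64(53.4)] 160
lid [array([ 482.8, -208.4]), np.float64(32.8)] 166
lidfront [array([ 479.9, -208.4]), np.float64(33.9)] 166
```

The rim fit gives the tray at (481.4,−209.2) with radius 53.4 mm (true 55), and the lid is within about 1 mm of it. Lower and release.

Call:
drive_tool(
  motion="0 0 0 0 0 20 55; 0 0 0 0 0 40 55; 0 0 0 0 0 52 55; 0 0 0 0 0 58 55; 0 0 0 0 0 60.5 55; 0 0 0 0 0 60.5 55; 0 0 0 0 0 60.5 55; 0 0 0 0 0 60.5 55",
)

```text
clock: 8.8
eef_pos: [0.481, -0.2086, 0.0078]
tcp_rot: [180.0, -0.0, -0.0]
wrist_force: [-0.2, -0.0, -1.1]
gripper_width: 0.0651
```

Call:
drive_tool(
  motion="0 0 0 0 0 0 87.8; 0 0 0 0 0 0 87.8; 0 0 0 0 0 0 87.8; 0 0 0 0 0 -20 87.8; 0 0 0 0 0 -60 87.8; 0 0 0 0 0 -110 87.8; 0 0 0 0 0 -110 87.8; 0 0 0 0 0 -110 87.8",
)

```text
clock: 9.8
eef_pos: [0.4804, -0.2085, 0.1171]
tcp_rot: [180.0, 0.0, -0.0]
wrist_force: [0.5, -0.1, -0.1]
gripper_width: 0.0879
```

```bash
python3 -c "
from h import *
im,p=wlook('w8',[],z=0.006)
for z in (.006,.0215): measure('wrist',im,'red',z,p,150)
"
```

```text
t 9.8 tcp mm [ 480.4 -208.5  117.1] [ 1.7999e+02  1.0000e-02 -2.0000e-02] w 87.9 F [ 0.5 -0.1 -0.1]
wrist red px [ 71. 195.] xy mm [469.1  -2.4] dia 41.3 res 1.3
wrist red px [394.  191.2] xy mm [ 473.5 -359.7] dia 54.7 res 1.0
wrist red px [253.5 182.5] xy mm [ 480.6 -209.3] dia 107.2 res 0.3
wrist red px [ 71. 195.] xy mm [474.2 -13.9] dia 39.0 res 1.2
wrist red px [394.  191.2] xy mm [ 478.3 -351.3] dia 51.7 res 0.9
wrist red px [253.5 182.5] xy mm [ 485.1 -209.3] dia 101.3 res 0.3
```

View pics/w8.png

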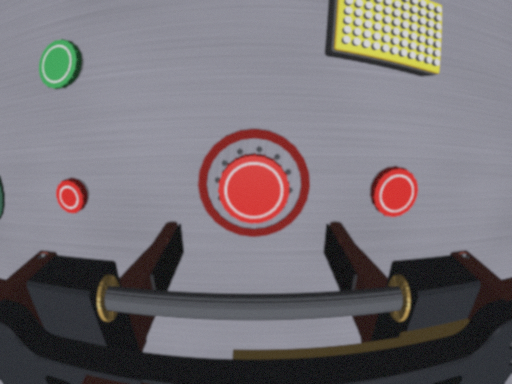

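```bash
cat >> h.py <<'E'
def lids(name,im,col,z,pose=None,vmin=165,amin=100):
    hsv=cv2.cvtColor(im,cv2.COLOR_RGB2HSV); H,S,V=[hsv[...,i] for i in range(3)]
    hm={'red':((H<8)|(H>172)),'green':(H>45)&(H<90)}[col]
    m=(hm&(S>110)&(V>vmin)).astype(np.uint8); m=cv2.morphologyEx(m,cv2.MORPH_CLOSE,np.ones((5,5)))
    for c in cv2.findContours(m,cv2.RETR_EXTERNAL,cv2.CHAIN_APPROX_NONE)[0]:
        if cv2.contourArea(c)<amin: continue
        h=cv2.convexHull(c)[:,0,:]; P=np.array([onz(name,p,z,pose) for p in h]); q,r=circ(P)
        print(' lid',name,col,'px',h.mean(0).round(0),'xy',(q*1000).round(1),'dia',round(r*2000,1),'res',round(1000*np.std(np.hypot(*(P[:,:2]-q).T)-r),1))
E
python3 -c "
from h import *
im=cv2.imread('pics/w8.png')[:,:,::-1].copy(); p=([.4804,-.2085,.1171],[180,0,0])
lids('wrist',im,'red',.024,p); print('z16'); lids('wrist',im,'red',.020,p)
"
```

```text
lid wrist red px [ 68. 198.] xy [473.6 -12.4] dia 35.8 res 0.2
 lid wrist red px [396. 191.] xy [ 478. -352.] dia 49.9 res 0.2
 lid wrist red px [251. 189.] xy [ 481.  -209.1] dia 65.0 res 0.2
z16
 lid wrist red px [ 68. 198.] xy [472.3  -9.4] dia 36.4 res 0.2
 lid wrist red px [396. 191.] xy [ 476.7 -354.2] dia 50.7 res 0.2
 lid wrist red px [251. 189.] xy [ 479.7 -209.1] dia 66.0 res 0.2
```

red_large sits at (481.0,−209.1) against the tray at (480.6,−209.3), so it is centred. Next is red_medium at (476.7,−354.5).

Call:
drive_tool(
  motion="0 0 0 -1 40 0 87.8; 0 0 0 -3 90 0 87.8; 0 0 0 -4 130 20 87.8; 0 0 0 -4 146 50 87.8; 0 0 0 -4 146 80 87.8; 0 0 0 -4 146 100 87.8; 0 0 0 -4 146 114.5 87.8; 0 0 0 -4 146 114.5 87.8; 0 0 0 -4 146 114.5 87.8",
)

```text
clock: 10.98
eef_pos: [0.477, -0.3546, 0.0033]
tcp_rot: [180.0, -0.0, -0.0]
wrist_force: [-0.2, -0.2, 0.5]
gripper_width: 0.0874
```

```bash
python3 -c "
from h import *
im,p=wlook('w9',[])
lids('wrist',im,'red',.020,p)"
```

```text
t 10.97 tcp mm [ 477.  -354.6    3.3] [ 1.7998e+02 -2.0000e-02 -1.0000e-02] w 87.4 F [-0.2 -0.2  0.5]
 lid wrist red px [251. 243.] xy [ 476.9 -354.4] dia 51.1 res 0.2
 lid wrist red px [ 30. 224.] xy [ 479.2 -205.7] dia 66.1 res 0.2
```

Call:
drive_tool(
  motion="0 0 0 0 0 0 42; 0 0 0 0 0 0 42; 0 0 0 0 0 0 42; 0 0 0 0 0 0 42; 0 0 0 0 0 0 42; 0 0 0 0 0 0 42; 0 0 0 0 0 0 42",
)

```text
clock: 11.9
eef_pos: [0.4767, -0.3545, 0.0031]
tcp_rot: [180.0, -0.0, -0.0]
wrist_force: [-0.8, 0.4, 2.8]
gripper_width: 0.0514
```

```bash
python3 -c "
from h import *
im,p=wlook('w10',[])
lids('wrist',im,'red',.020,p)"
```

```text
t 11.9 tcp mm [ 476.7 -354.5    3.1] [ 1.7999e+02 -0.0000e+00 -1.0000e-02] w 51.4 F [-0.8  0.4  2.8]
 lid wrist red px [252. 246.] xy [ 476.9 -354.9] dia 50.9 res 0.1
 lid wrist red px [ 39. 227.] xy [ 479.  -205.7] dia 66.4 res 0.2
```

View pics/w10.png

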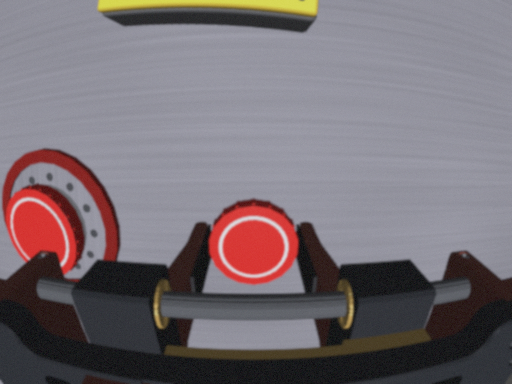

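Gripped at 51.4 mm. Carry to the stack.

Call:
drive_tool(
  motion="0 0 0 0 0 -12 42; 0 0 0 0 0 -35 42; 0 0 0 0 0 -60 42; 0 0 0 0 -15 -70 42; 0 0 0 1 -40 -70 42; 0 0 0 2 -70 -70 42; 0 0 0 3 -100 -70 42; 0 0 0 4 -125 -70 42; 0 0 0 4 -140 -70 42; 0 0 0 4.3 -145.5 -70 42; 0 0 0 4.3 -145.5 -70 42; 0 0 0 4.3 -145.5 -70 42",
)

```text
clock: 13.45
eef_pos: [0.4809, -0.21, 0.0729]
tcp_rot: [180.0, 0.0, -0.1]
wrist_force: [0.3, -0.8, -0.4]
gripper_width: 0.0511
```

Call:
drive_tool(
  motion="0 0 0 0 0 12 42; 0 0 0 0 0 26 42; 0 0 0 0 0 36 42; 0 0 0 0 0 42 42; 0 0 0 0 0 45.5 42; 0 0 0 0 0 45.5 42; 0 0 0 0 0 45.5 42; 0 0 0 0 0 45.5 42",
)

```text
clock: 14.45
eef_pos: [0.4812, -0.2091, 0.0276]
tcp_rot: [180.0, -0.0, -0.0]
wrist_force: [-0.0, 0.1, -0.9]
gripper_width: 0.0515
```

```bash
python3 -c "
from h import *
im,p=wlook('w11',[])
lids('wrist',im,'red',.044,p)"
```

```text
t 14.45 tcp mm [ 481.2 -209.1   27.6] [ 1.7999e+02 -2.0000e-02 -1.0000e-02] w 51.5 F [-0.   0.1 -0.9]
 lid wrist red px [ 16. 232.] xy [484.9 -36.8] dia 31.9 res 0.5
 lid wrist red px [253. 234.] xy [ 487.6 -209.4] dia 61.5 res 1.5
```

View pics/w11.png

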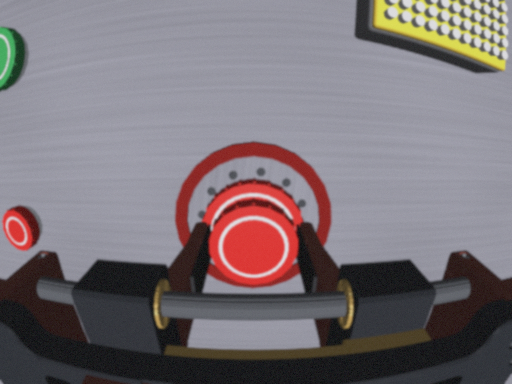

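Call:
drive_tool(
  motion="0 0 0 0 0 0 87.8; 0 0 0 0 0 0 87.8; 0 0 0 0 0 0 87.8; 0 0 0 0 0 -20 87.8; 0 0 0 0 0 -60 87.8; 0 0 0 0 0 -100 87.8; 0 0 0 0 0 -100 87.8; 0 0 0 0 0 -100 87.8",
)

```text
clock: 15.5
eef_pos: [0.4806, -0.2089, 0.127]
tcp_rot: [180.0, 0.0, -0.0]
wrist_force: [-0.2, 0.4, -0.3]
gripper_width: 0.0874
```

```bash
python3 -c "
from h import *
im,p=wlook('w12',['red'],z=.006)
cv2.imwrite('pics/w12c.png',cv2.resize(im[110:260,150:360,::-1],None,fx=3.6,fy=3.6,interpolation=cv2.INTER_CUBIC))
lids('wrist',im,'red',.044,p);lids('wrist',im,'red',.020,p)"
```

```text
t 15.5 tcp mm [ 480.6 -208.9  127. ] [ 1.8e+02  2.0e-02 -1.0e-02] w 87.4 F [-0.2  0.4 -0.3]
wrist red px [ 75.5 192.7] xy mm [469.3  -2.6] dia 41.2 res 1.3
wrist red px [253.  180.3] xy mm [ 480.7 -209.3] dia 107.1 res 0.3
 lid wrist red px [ 74. 195.] xy [480.1 -26.8] dia 33.1 res 0.2
 lid wrist red px [253. 184.] xy [ 486.5 -209.2] dia 60.4 res 0.3
 lid wrist red px [ 74. 195.] xy [472.4  -9.4] dia 36.3 res 0.2
 lid wrist red px [253. 184.] xy [ 479.3 -209.2] dia 66.2 res 0.3
```

View pics/w12c.png

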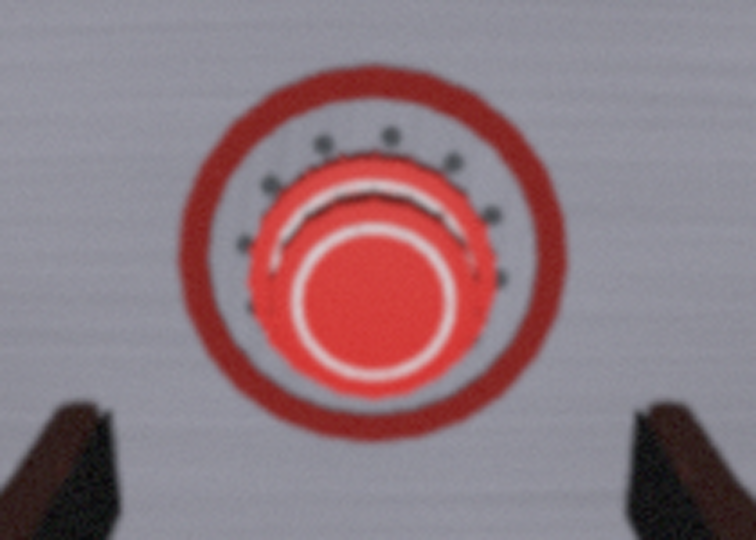

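```bash
cat >> h.py <<'E'
def ring(name,im,z,pose,roi,lo=170):
    x0,y0,x1,y1=roi; sub=im[y0:y1,x0:x1]; hsv=cv2.cvtColor(sub,cv2.COLOR_RGB2HSV)
    m=((hsv[...,1]<110)&(hsv[...,2]>lo)).astype(np.uint8)
    for c in sorted(cv2.findContours(m,cv2.RETR_EXTERNAL,cv2.CHAIN_APPROX_NONE)[0],key=len)[-2:]:
        q=c[:,0,:]+[x0,y0]; P=np.array([onz(name,p,z,pose) for p in q]); k,r=circ(P); print(' ring px',q.mean(0).round(1),'xy',(k*1000).round(1),'dia',round(r*2000,1))
E
python3 -c "
from h import *
im=cv2.imread('pics/w12.png')[:,:,::-1].copy(); ring('wrist',im,.044,([.4806,-.2089,.127],[180,0,0]),(215,150,295,225))"
```

```text
ring px [253.4 193.2] xy [ 480.9 -209.5] dia 40.3
 ring px [249.2 167.5] xy [ 486.6 -209.2] dia 48.7
```

red_medium is at (480.9,−209.5), centred. Next is red_small at about (472.4,−9).

Call:
drive_tool(
  motion="0 0 0 -2 -40 0 87.8; 0 0 0 -5 -95 0 87.8; 0 0 0 -7 -145 0 87.8; 0 0 0 -8 -185 20 87.8; 0 0 0 -8.7 -200 50 87.8; 0 0 0 -8.7 -200 70 87.8; 0 0 0 -8.7 -200 80 87.8; 0 0 0 -8.7 -200 80 87.8; 0 0 0 -8.7 -200 80 87.8",
)

```text
clock: 16.68
eef_pos: [0.4727, -0.0093, 0.0478]
tcp_rot: [180.0, -0.0, -0.0]
wrist_force: [0.6, 0.4, -0.2]
gripper_width: 0.088
```

```bash
python3 -c "
from h import *
im,p=wlook('w13',[])
lids('wrist',im,'red',.020,p)"
```

```text
t 16.68 tcp mm [472.7  -9.3  47.8] [ 1.8e+02 -3.0e-02 -5.0e-02] w 88.0 F [ 0.6  0.4 -0.2]
 lid wrist red px [251. 218.] xy [472.3  -8.8] dia 36.9 res 0.2
 lid wrist red px [478. 205.] xy [ 475.8 -221.4] dia 78.1 res 3.2
```

Call:
drive_tool(
  motion="0 0 0 0 0 20 87.8; 0 0 0 0 0 36 87.8; 0 0 0 0 0 44.5 87.8; 0 0 0 0 0 44.5 87.8; 0 0 0 0 0 44.5 28; 0 0 0 0 0 44.5 28; 0 0 0 0 0 44.5 28; 0 0 0 0 0 44.5 28; 0 0 0 0 0 44.5 28; 0 0 0 0 0 44.5 28; 0 0 0 0 0 44.5 28; 0 0 0 0 0 44.5 28",
)

```text
clock: 18.23
eef_pos: [0.4724, -0.009, 0.003]
tcp_rot: [180.0, -0.0, -0.0]
wrist_force: [-1.0, -0.5, 1.1]
gripper_width: 0.0372
```

```bash
python3 -c "
from h import *
im,p=wlook('w14',[])
lids('wrist',im,'red',.020,p)"
```

```text
t 18.23 tcp mm [472.4  -9.    3. ] [ 1.8e+02 -1.0e-02 -1.0e-02] w 37.2 F [-1.  -0.5  1.1]
 lid wrist red px [249. 246.] xy [472.5  -9.4] dia 36.8 res 0.1
 lid wrist red px [498. 233.] xy [ 477.2 -211. ] dia 61.2 res 2.6
```

View pics/w14.png

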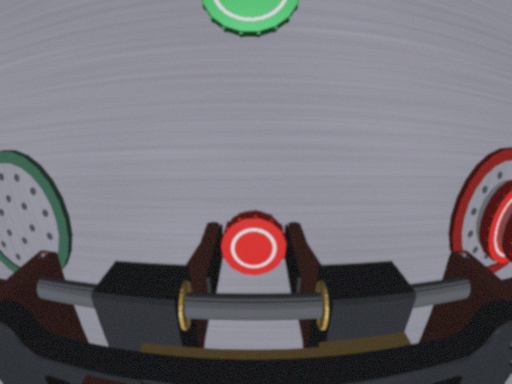

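Gripped at 37.2 mm. Carry to the top of the stack.

Call:
drive_tool(
  motion="0 0 0 0 0 -15 28; 0 0 0 0 0 -45 28; 0 0 0 0 0 -75 28; 0 0 0 1 15 -87 28; 0 0 0 3 45 -87 28; 0 0 0 4 80 -87 28; 0 0 0 5 115 -87 28; 0 0 0 7 150 -87 28; 0 0 0 8 180 -87 28; 0 0 0 8.5 197 -87 28; 0 0 0 8.5 200.3 -87 28; 0 0 0 8.5 200.3 -87 28",
)

```text
clock: 19.77
eef_pos: [0.4809, -0.2083, 0.0901]
tcp_rot: [-180.0, 0.0, 0.0]
wrist_force: [-0.6, 0.4, 0.1]
gripper_width: 0.0368
```

Call:
drive_tool(
  motion="0 0 0 0 0 12 28; 0 0 0 0 0 26 28; 0 0 0 0 0 35 28; 0 0 0 0 0 40 28; 0 0 0 0 0 42.5 28; 0 0 0 0 0 42.5 28; 0 0 0 0 0 42.5 28; 0 0 0 0 0 42.5 28",
)

```text
clock: 20.78
eef_pos: [0.481, -0.2094, 0.0477]
tcp_rot: [180.0, -0.0, -0.0]
wrist_force: [-1.1, -0.1, -0.4]
gripper_width: 0.0369
```

```bash
python3 -c "
from h import *
im,p=wlook('w15',[])
ring('wrist',im,.064,p,(215,180,295,285))"
```

```text
t 20.77 tcp mm [ 481.  -209.4   47.7] [ 1.7999e+02 -3.0000e-02 -1.0000e-02] w 36.9 F [-1.1 -0.1 -0.4]
 ring px [251.8 212.8] xy [ 490.7 -209.5] dia 33.2
 ring px [247.5 194.3] xy [ 497.7 -209.2] dia 41.0
```

View pics/w15.png

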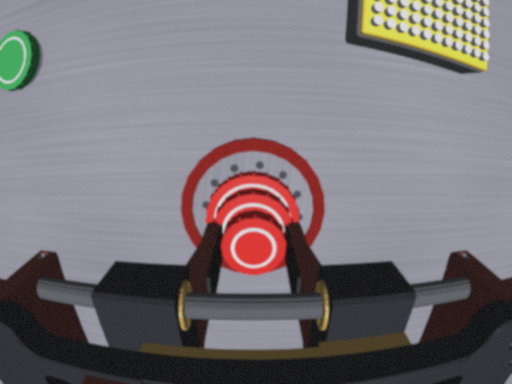

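Call:
drive_tool(
  motion="0 0 0 0 0 0 87.8; 0 0 0 0 0 0 87.8; 0 0 0 0 0 0 87.8; 0 0 0 0 0 -20 87.8; 0 0 0 0 0 -60 87.8; 0 0 0 0 0 -100 87.8; 0 0 0 0 0 -100 87.8; 0 0 0 0 0 -100 87.8",
)

```text
clock: 21.82
eef_pos: [0.4804, -0.2092, 0.147]
tcp_rot: [-180.0, 0.0, -0.0]
wrist_force: [-0.1, -0.1, -0.2]
gripper_width: 0.0877
```

```bash
python3 -c "
from h import *
im,p=wlook('w16',['red'],z=.006)
cv2.imwrite('pics/w16c.png',cv2.resize(im[110:260,150:360,::-1],None,fx=3.6,fy=3.6,interpolation=cv2.INTER_CUBIC))
ring('wrist',im,.064,p,(215,150,295,225));ring('wrist',im,.064,p,(215,188,295,225))
t=arm.grab_frame('top').copy();cv2.imwrite('pics/top2.png',t[:,:,::-1]); lids('top',t,'green',.020,vmin=90)"
```

```text
t 21.82 tcp mm [ 480.4 -209.2  147. ] [-1.8e+02  2.0e-02 -2.0e-02] w 87.7 F [-0.1 -0.1 -0.2]
wrist red px [252.8 175.3] xy mm [ 480.7 -209.3] dia 106.9 res 0.3
 ring px [252.8 174.4] xy [ 486.8 -209.7] dia 35.5
 ring px [249.3 162.6] xy [ 491.8 -209.2] dia 45.2
 ring px [276. 202.] xy [-2785.2 -3751.5] dia 9595.1
 ring px [253.5 198.8] xy [ 480.1 -209.9] dia 23.9
 lid top green px [100. 246.] xy [453.7 345.5] dia 65.1 res 0.3
 lid top green px [256. 200.] xy [615.   -7.3] dia 50.2 res 0.3
```

View pics/w16c.png

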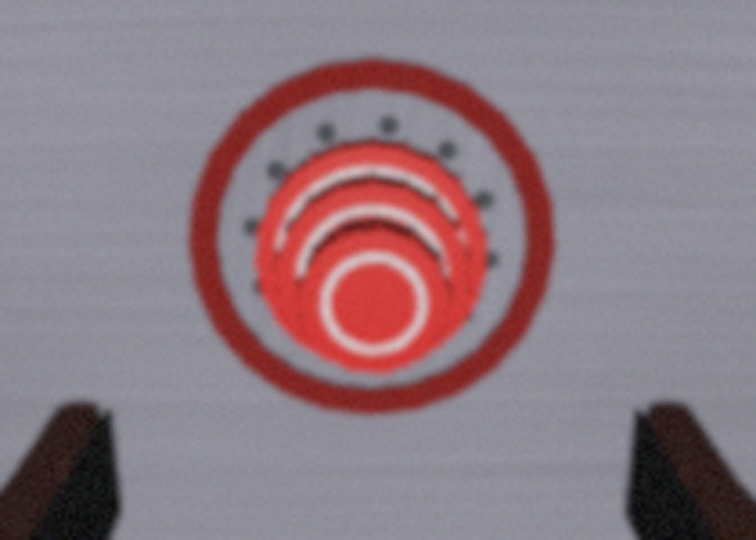

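The red stack is done: the small dish's ring is at (480.1,−209.9) with the tray at (480.7,−209.3). Now to green_large at about (453.7,346).

Call:
drive_tool(
  motion="0 0 0 -2 -40 0 87.8; 0 0 0 -5 -95 0 87.8; 0 0 0 -7 -150 0 87.8; 0 0 0 -10 -205 0 87.8; 0 0 0 -13 -260 0 87.8; 0 0 0 -16 -315 0 87.8; 0 0 0 -19 -370 0 87.8; 0 0 0 -21 -425 0 87.8; 0 0 0 -24 -480 0 87.8; 0 0 0 -26 -530 0 87.8; 0 0 0 -27 -555 0 87.8; 0 0 0 -27 -555 0 87.8",
)

```text
clock: 23.42
eef_pos: [0.4524, 0.3475, 0.1459]
tcp_rot: [180.0, 0.1, 0.2]
wrist_force: [-0.0, 0.2, 0.2]
gripper_width: 0.088
```

Call:
drive_tool(
  motion="0 0 0 0 0 30 87.8; 0 0 0 0 0 60 87.8; 0 0 0 0 0 75 87.8; 0 0 0 0 0 75 87.8; 0 0 0 0 0 75 87.8",
)

```text
clock: 24.05
eef_pos: [0.4545, 0.3458, 0.0733]
tcp_rot: [-180.0, -0.1, -0.0]
wrist_force: [0.3, -0.3, -0.0]
gripper_width: 0.0877
```

```bash
python3 -c "
from h import *
im,p=wlook('w17',[])
lids('wrist',im,'green',.020,p,vmin=90)"
```

```text
t 24.05 tcp mm [454.5 345.8  73.3] [-1.7996e+02 -5.0000e-02 -4.0000e-02] w 87.7 F [ 0.3 -0.3 -0. ]
 lid wrist green px [257. 208.] xy [454.4 345.6] dia 65.1 res 0.3
```

View pics/w17.png

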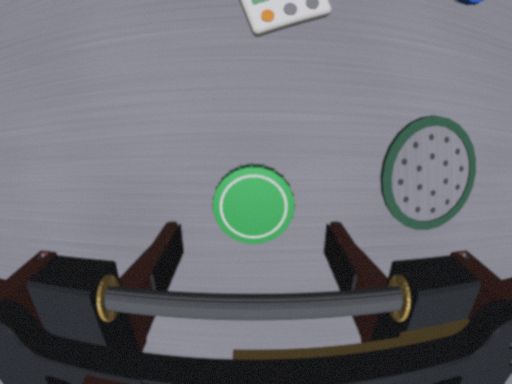

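green_large is at px (254,204), which gives (454.4,345.6), and the jaws are aligned on it. Timer and blue dish are well clear. Descend and grip.

Call:
drive_tool(
  motion="0 0 0 0.3 0 25 87.8; 0 0 0 0.3 0 48 87.8; 0 0 0 0.3 0 62 87.8; 0 0 0 0.3 0 69.5 87.8; 0 0 0 0.3 0 69.5 87.8; 0 0 0 0.3 0 69.5 87.8; 0 0 0 0.3 0 69.5 55; 0 0 0 0.3 0 69.5 55; 0 0 0 0.3 0 69.5 55; 0 0 0 0.3 0 69.5 55; 0 0 0 0.3 0 69.5 55; 0 0 0 0.3 0 69.5 55",
)

```text
clock: 25.6
eef_pos: [0.4544, 0.3458, 0.0032]
tcp_rot: [-180.0, -0.0, -0.0]
wrist_force: [0.6, -0.3, 5.0]
gripper_width: 0.0652
```

```bash
python3 -c "
from h import *
im,p=wlook('w18',[])
lids('wrist',im,'green',.020,p,vmin=90)"
```

```text
t 25.6 tcp mm [454.4 345.8   3.2] [-1.7999e+02 -2.0000e-02 -1.0000e-02] w 65.2 F [ 0.6 -0.3  5. ]
 lid wrist green px [254. 248.] xy [454.6 345.3] dia 65.6 res 0.4
```

Call:
drive_tool(
  motion="0 0 0 0 0 -12 55; 0 0 0 0 0 -38 55; 0 0 0 0 0 -60 55; 0 0 0 3 15 -65 55; 0 0 0 6 40 -65 55; 0 0 0 10 70 -65 55; 0 0 0 15 105 -65 55; 0 0 0 19 135 -65 55; 0 0 0 22 156 -65 55; 0 0 0 23.6 167.6 -65 55; 0 0 0 23.6 167.6 -65 55; 0 0 0 23.6 167.6 -65 55",
)

```text
clock: 27.15
eef_pos: [0.4776, 0.179, 0.0679]
tcp_rot: [-180.0, 0.0, 0.0]
wrist_force: [0.1, -0.3, -1.2]
gripper_width: 0.0655
```

```bash
python3 -c "
from h import *
im,p=wlook('w19',[])
for c in blobs(im,'green',150):
    c=c[:,0,:]
    if abs(c[:,0].mean()-254)>60: continue
    for nm,sel,z in [('rim',c[c[:,1]<190],.006),('lid',c[c[:,1]>235],.085)]:
        P=np.array([onz('wrist',q,z,p) for q in sel]); print(nm,[np.round(1000*v,1) for v in circ(P)],len(sel))
"
```

```text
t 27.15 tcp mm [477.6 179.   67.9] [-1.7997e+02  0.0000e+00  4.0000e-02] w 65.5 F [ 0.1 -0.3 -1.2]
rim [array([478.8, 177.6]), np.float64(52.7)] 163
lid [array([477.9, 178.4]), np.float64(32.8)] 168
```

View pics/w19.png

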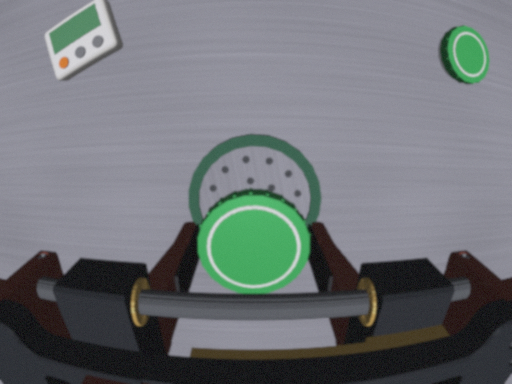

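Rim fit (478.8,177.6) and top view (478,177.9) agree. Lower and release.

Call:
drive_tool(
  motion="0 0 0 0.3 0 20 55; 0 0 0 0.3 0 40 55; 0 0 0 0.3 0 52 55; 0 0 0 0.3 0 58 55; 0 0 0 0.3 0 60.5 55; 0 0 0 0.3 0 60.5 55; 0 0 0 0.3 0 60.5 55; 0 0 0 0.3 0 60.5 55",
)

```text
clock: 28.2
eef_pos: [0.4783, 0.1781, 0.0078]
tcp_rot: [-180.0, -0.0, -0.0]
wrist_force: [0.7, -0.4, -0.8]
gripper_width: 0.0654
```

Call:
drive_tool(
  motion="0 0 0 0 0 0 87.8; 0 0 0 0 0 0 87.8; 0 0 0 0 0 0 87.8; 0 0 0 0 0 -20 87.8; 0 0 0 0 0 -60 87.8; 0 0 0 0 0 -110 87.8; 0 0 0 0 0 -110 87.8; 0 0 0 0 0 -110 87.8",
)

```text
clock: 29.2
eef_pos: [0.4779, 0.1778, 0.1171]
tcp_rot: [180.0, -0.0, -0.0]
wrist_force: [-0.4, -0.4, -0.7]
gripper_width: 0.0877
```

```bash
python3 -c "
from h import *
im,p=wlook('w20',['green'],z=0.006)
ring('wrist',im,.024,p,(205,150,305,230)); lids('wrist',im,'green',.024,p,vmin=120); lids('wrist',im,'green',.020,p,vmin=120)
cv2.imwrite('pics/w20c.png',cv2.resize(im[110:260,150:360,::-1],None,fx=3.6,fy=3.6,interpolation=cv2.INTER_CUBIC))
"
```

```text
t 29.2 tcp mm [477.9 177.8 117.1] [ 1.7998e+02 -0.0000e+00 -2.0000e-02] w 87.7 F [-0.4 -0.4 -0.7]
wrist green px [253.1 182.4] xy mm [478.  177.5] dia 105.6 res 0.4
wrist green px [435.   58.7] xy mm [616.9 -14.1] dia 55.6 res 1.1
wrist green px [99.5 38.5] xy mm [632.9 332.5] dia 37.0 res 5.9
 ring px [252.8 190.7] xy [477.2 177.5] dia 55.4
 lid wrist green px [250. 190.] xy [478.1 177.5] dia 64.6 res 0.2
 lid wrist green px [438.  58.] xy [613.6  -4.1] dia 49.2 res 0.2
 lid wrist green px [250. 190.] xy [476.9 177.5] dia 65.6 res 0.2
 lid wrist green px [438.  58.] xy [614.5  -6.8] dia 49.9 res 0.2
```

View pics/w20.png

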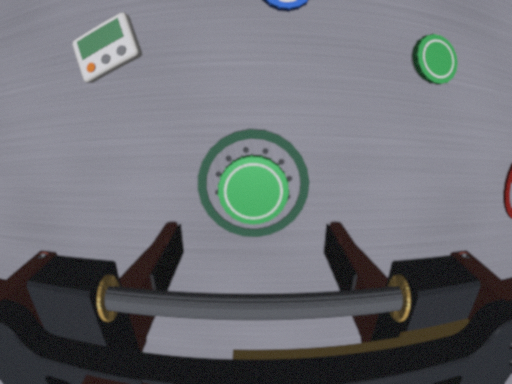

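green_large is centred on its tray: lid (478.1,177.5), tray (478.0,177.5). Next is green_medium at (614.8,−7).

Call:
drive_tool(
  motion="0 0 0 25 35 0 87.8; 0 0 0 60 80 0 87.8; 0 0 0 95 128 0 87.8; 0 0 0 123 166 10 87.8; 0 0 0 137 185 35 87.8; 0 0 0 137 185 55 87.8; 0 0 0 137 185 65 87.8; 0 0 0 137 185 65 87.8; 0 0 0 137 185 65 87.8",
)

```text
clock: 30.38
eef_pos: [0.6152, -0.0057, 0.0532]
tcp_rot: [-180.0, -0.1, 0.1]
wrist_force: [0.4, 0.1, -0.1]
gripper_width: 0.0876
```

```bash
python3 -c "
from h import *
im,p=wlook('w21',[])
lids('wrist',im,'green',.020,p,vmin=120)"
```

```text
t 30.38 tcp mm [615.2  -5.7  53.2] [-1.7999e+02 -5.0000e-02  8.0000e-02] w 87.6 F [ 0.4  0.1 -0.1]
 lid wrist green px [256. 215.] xy [615.8  -7.8] dia 50.6 res 0.2
```

View pics/w21.png

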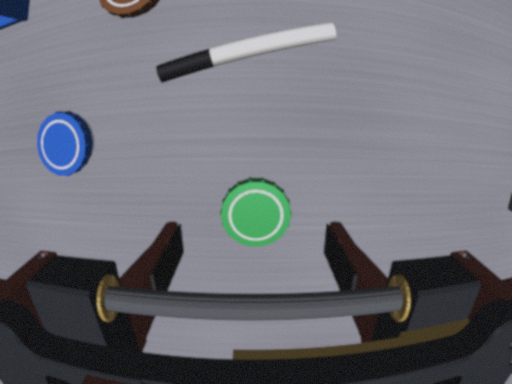

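Call:
drive_tool(
  motion="0 0 0 0.3 0.5 20 87.8; 0 0 0 0.3 0.5 38 87.8; 0 0 0 0.3 0.5 49.5 87.8; 0 0 0 0.3 0.5 49.5 87.8; 0 0 0 0.3 0.5 49.5 87.8; 0 0 0 0.3 0.5 49.5 42; 0 0 0 0.3 0.5 49.5 42; 0 0 0 0.3 0.5 49.5 42; 0 0 0 0.3 0.5 49.5 42; 0 0 0 0.3 0.5 49.5 42; 0 0 0 0.3 0.5 49.5 42; 0 0 0 0.3 0.5 49.5 42",
)

```text
clock: 31.92
eef_pos: [0.6154, -0.0075, 0.0031]
tcp_rot: [180.0, -0.0, -0.0]
wrist_force: [-1.2, -0.1, 3.1]
gripper_width: 0.0514
```

```bash
python3 -c "
from h import *
im,p=wlook('w22',[])
lids('wrist',im,'green',.020,p,vmin=120)"
```

```text
t 31.93 tcp mm [615.4  -7.5   3.1] [ 1.8e+02 -1.0e-02 -1.0e-02] w 51.4 F [-1.2 -0.1  3.1]
 lid wrist green px [254. 250.] xy [616.1  -7.9] dia 51.1 res 0.2
```

Call:
drive_tool(
  motion="0 0 0 0 0 -12 42; 0 0 0 0 0 -35 42; 0 0 0 0 0 -60 42; 0 0 0 -10 -14 -70 42; 0 0 0 -29 -39 -70 42; 0 0 0 -52 -70 -70 42; 0 0 0 -75 -101 -70 42; 0 0 0 -98 -132 -70 42; 0 0 0 -118 -159 -70 42; 0 0 0 -132 -178 -70 42; 0 0 0 -137.7 -185 -70 42; 0 0 0 -137.7 -185 -70 42",
)

```text
clock: 33.48
eef_pos: [0.4772, 0.1779, 0.0729]
tcp_rot: [180.0, 0.0, 0.1]
wrist_force: [0.1, -0.1, -0.1]
gripper_width: 0.0514
```

Call:
drive_tool(
  motion="0 0 0 0 0 6 42; 0 0 0 0 0 20 42; 0 0 0 0 0 33 42; 0 0 0 0 0 42 42; 0 0 0 0 0 45.5 42; 0 0 0 0 0 45.5 42; 0 0 0 0 0 45.5 42; 0 0 0 0 0 45.5 42",
)

```text
clock: 34.48
eef_pos: [0.4778, 0.1776, 0.0275]
tcp_rot: [-180.0, -0.0, -0.0]
wrist_force: [-0.5, -0.2, -1.2]
gripper_width: 0.0511
```

```bash
python3 -c "
from h import *
im,p=wlook('w23',[])
ring('wrist',im,.044,p,(205,215,305,285))"
```

```text
t 34.48 tcp mm [477.8 177.6  27.5] [-1.8e+02 -1.0e-02 -1.0e-02] w 51.1 F [-0.5 -0.2 -1.2]
 ring px [213.8 218.7] xy [495.3 198.9] dia 4.2
 ring px [253.4 246.8] xy [477.1 177.2] dia 40.9
```

View pics/w23.png

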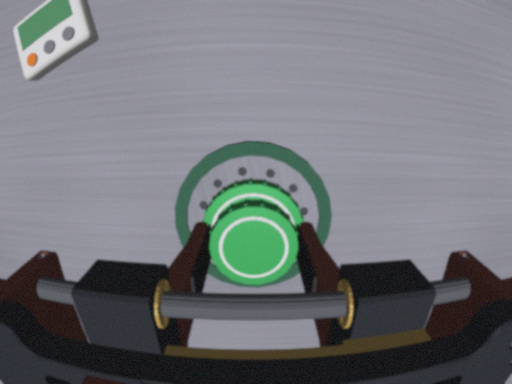

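Both green dishes line up. Release, retreat up and back, then check everything.

Call:
drive_tool(
  motion="0 0 0 0 0 0 87.8; 0 0 0 0 0 0 87.8; 0 0 0 0 0 0 87.8; 0 0 0 0 0 -20 87.8; 0 0 0 0 0 -60 87.8; 0 0 0 0 0 -110 87.8; 0 0 0 0 0 -110 87.8; 0 0 0 0 0 -110 87.8",
)

```text
clock: 35.52
eef_pos: [0.4775, 0.1773, 0.1371]
tcp_rot: [180.0, -0.0, -0.0]
wrist_force: [-0.2, -0.0, -0.8]
gripper_width: 0.0877
```

```bash
python3 -c "
from h import *
im,p=wlook('w24',['green'],z=.006)
ring('wrist',im,.044,p,(205,150,305,230));ring('wrist',im,.044,p,(215,168,295,230))
for n in ('top','scene'):
    t=arm.grab_frame(n).copy();cv2.imwrite(f'pics/{n}3.png',t[:,:,::-1])
    if n=='top': measure(n,t,'blue',.015); measure(n,t,'green',.015); measure(n,t,'red',.015)
"
```

```text
t 35.52 tcp mm [477.5 177.3 137.1] [ 1.7998e+02 -0.0000e+00 -2.0000e-02] w 87.7 F [-0.2 -0.  -0.8]
wrist green px [252.6 177.2] xy mm [478.  177.6] dia 105.2 res 0.4
wrist green px [108.5  41.2] xy mm [632.6 331.9] dia 36.3 res 5.7
 ring px [248.6 164.2] xy [483.3 177.6] dia 49.1
 ring px [252.8 190.4] xy [477.3 177.2] dia 41.4
 ring px [228.3 173. ] xy [493.6 198. ] dia 8.4
 ring px [252.8 190.4] xy [477.3 177.2] dia 41.4
top blue px [197.3 169.8] xy mm [672.8 148.5] dia 49.1 res 0.8
top blue px [320.4  94.8] xy mm [ 919.1 -137.1] dia 37.0 res 0.8
top blue px [149.7  97.3] xy mm [841.4 309. ] dia 155.4 res 27.4
top green px [170.8 264.2] xy mm [471.6 175.8] dia 90.2 res 2.5
top green px [167.4 240.7] xy mm [487.6 190.9] dia 37.8 res 2.3
top green px [128.4 174.6] xy mm [636.1 318.1] dia 21.6 res 2.3
top red px [330.2 267.3] xy mm [ 480.4 -207. ] dia 106.2 res 0.6
top red px [449.1 116.6] xy mm [ 906.2 -476.5] dia 53.2 res 8.5
```

View pics/w24.png

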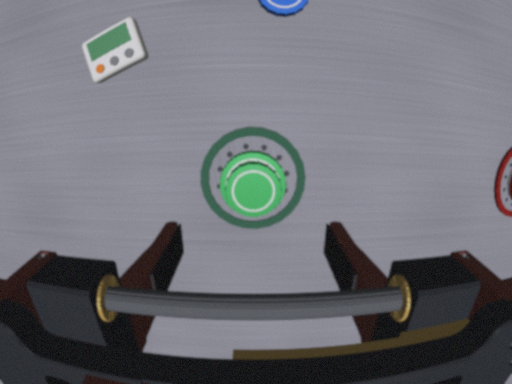

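View pics/scene3.png

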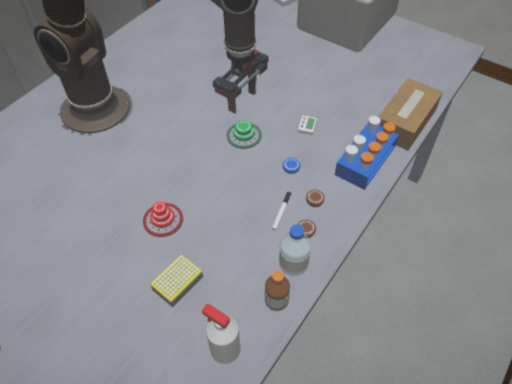

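View pics/top3.png

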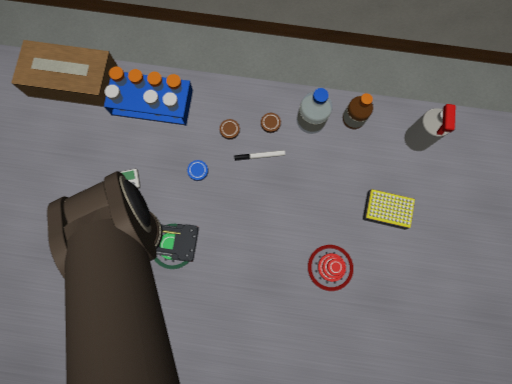

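Both stacks stand upright and centred: red at scene (161,215), green at scene (244,131). The blue dish (291,165), timer (308,125) and tip box (177,279) are where they were. The gripper is open and about 80 mm clear, so I'm handing in.

```bash
python3 -c "
from bench import arm
print(arm.hand_in())"
```

```text
the job is handed in; nothing more can be done
None
```

I stacked the three red dishes on the red tray and the two green dishes on the green tray, each largest to smallest. I handed in at about 36 s of the 128 s allowed.

**Centring:** By the wrist camera, every dish sits within about 1 mm of its tray centre.
- **Red:** the tray is at (480.7, −209.3) mm; the lids are at (481.0, −209.1), (480.9, −209.5) and (480.1, −209.9) from bottom to top.
- **Green:** the tray is at (478.0, 177.5) mm; the lids are at (478.1, 177.5) and (477.3, 177.2).

**Things left alone:** The blue dish measures the same as at the start, within 0.1 mm. I compared the timer, tip box and brown look-alikes with the first pictures only by eye, and they look unmoved.

**What disagreed:**
- **Fingertips:** they end about 25 mm higher than the stated geometry. My first close on red_large, at the nominal height, passed over the lid without moving the dish. I worked out the true tip height from the wrist image and gripped lower; every grip after that stopped at the dish's own width.
- **Last top view:** the arm hid the green stack and part of the timer, so those final checks rest on the wrist and scene pictures.

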